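Hang the sink caddy astride the drying rail

ROBOT

A 6-joint arm with a two-finger parallel gripper is mounted at the origin on a cart in front of the work surface, level with it; the furniture and walls round the work are solid. World frame = base frame: x ahead of the robot, y to its left, z up, the work surface at z = 0. Lengths are in mm, angles in rad, forces in N, time in s.
With the tool pointing down it reaches from about 250 to 800 mm from the base axis. Payload 8.5 kg.
Tool frame: the origin (TCP) lies midway between the tips of the shut fingers; the grasp point (between the pads) lies tcp_to_grasp behind it (tcp_to_grasp is the distance from the TCP to the grasp point, in mm); z points along the fingers, y is the line along which they close (so a half turn about z gives the same grasp; the last joint's range is limited). The gripper opens to 85 mm and grips with 20 to 120 N. Pads are 22 mm wide; open, the fingers measure 114 mm over their backs; the gripper's body (76 mm by 85 mm) begins 54 mm behind the grasp point. The pads swing forward as they close: fully open they stand 13 mm farther back than shut.
Start: joints at [1.222, 0.238, -0.013, 1.319, 0, 1.571], TCP at [179.413, 493.346, 231.276] pointing down, gripper open.
Joint ranges: [-2.66, 2.66], [-1.03, 1.9], [-1.14, 1.46], [-1.82, 2.27], [-1.45, 1.34], [-3.14, 3.14]. Speed limits (rad/s): [2.22, 2.22, 2.79, 3.14, 3.14, 3.14].

INTERFACE

Orientations are given as a rotation vector (axis times angle).
In Python, from plant import get_state, snapshot, close_job, tcp_to_grasp gives the robot as it stands.
- The arm moves only by the tool arm_command, never from a script. Its argument "plan" is text: rows parted by semicolons, each of 4 numbers parted by spaces: the shift along the tool's x, y, z in m, then the turn about the tool's z in rad. A call has 1 to 12 rows; each row is the pose to reach, as a shift and turn from the pose commanded when the call began, along the tool's axes at that moment; what a row does not reach only later rows make up. A row lasts 1/10 s, in which the tool goes at most 50 mm and 8.59 degrees, less where a joint would pass 70% of its speed; a pose out of reach is approached as far as the arm can. A call with a gripper value outside its range is refused whole. "gripper" is the opening in per cent of the stroke, from 0 (shut) to 100 (fully open), set as the call begins (left out, the last holds). The fingers move at their own pace and stop on an object; the grip force is fixed at half the most. Time passes only in rows, so rows that repeat a pose let the fingers close. It gives the time, the measured TCP pose, the force, the opening and the grip force at its end, in the units of the state.
- get_state(): the state, without advancing time (a new reading comes with each control period).
- snapshot(name): name is "side" or "top" or "wrist"; returns a dict with "frame" (420x560x3 uint8, red, green, blue), "z_map" (420x560 float32, mm along the optical axis (not along the pixel's ray), 0 where there is no reading), "fov_y" (degrees; the focal length in pixels is half the picture's height over the tangent of half this angle, whatever the lens; pixels are square), "cx", "cy" (the principal point, pixels), "R" (3x3) and "t" (3): a world point X has camera coordinates R X + t. Camera axes: x right, y down, z forward; pixel columns grow to the right and rows downward; lengths in mm; the calibration is good to about 2 mm. A picture is of the moment at which its call begins.
- close_job(): hands the job in; it is judged then, once.
The state is a dict: "t": time; "q": joint angles; "qvel": joint speeds; "joint_torque": joint torques, N m; "ee_pos": TCP position; "tcp_rot": TCP orientation; "wrist_force": force on the tool from outside, world axes, zero at the start; "moment": the same for the moment, N m; "grip_width": finger opening in mm; "gripper_force": force on a finger pad.
Only numpy, scipy, OpenCV 4.12 (cv2) and the standard library are available. Lean on these libraries where they do the work, as an engineer would, in place of code of your own. Each camera call takes 0.05 s, during which the arm holds its last target. There are 200 camera calls.

TASK

Hang the sponge caddy, the steel saddle with an open pocket on each side, astride the bar of the drying stand, with one pocket on either side of the bar. Take it by its handle and lower it until it sits on the bar, or nearly so, before you let go; it should hang there level and still. Leave the plain saddle without pockets where it stands.

Things in the scene. Friction and masses are not known exactly. Their poses are not given: they have to be found in the camera images.
- caddy_handle (a point): Centre of the black grip bar on top of the sponge caddy, a loose upright steel saddle (upside-down U, 0.22 kg) with an open pocket outside each leg; 124 (x) x 70 (y) x 121 mm tall. Axes: z up, y along the tunnel between the legs and along the grip. Grip: 56 mm long (y), 12 thick (x), 14 tall, struts at its ends, 23 mm of air below it. This point is 114 mm above the caddy's underside.
- caddy_roof (a point): Caddy: middle of the tunnel's roof, the place that comes to rest on the bar; 80 mm above the caddy's underside and 34 mm below the grip's centre; axes as the grip's. The tunnel is 44 mm wide inside (x), open below and at both ends (y); its roof is arched, highest in the middle. Pocket rims lie 30 mm below this point.
- rail_mid (a point): Middle of the drying stand's horizontal steel bar, on its centre line, 112 mm above the table; z up, y along the bar. Fixed. Round bar, 14 mm thick (its top is 7 mm above this point), between two posts at y = -85 and +85 mm that rise no higher than the bar. Below: a drip tray 120 (x) x 190 (y) mm, 14 mm high.
- plain_handle (a point): Centre of the grip of the plain saddle, a look-alike to leave alone: same bent steel saddle and black handle, without pockets, so only 52 (x) x 70 (y) x 121 mm tall; loose, upright on the table. This point is 114 mm above its underside; axes as the caddy's.

How it is judged (in metres and radians):
On the way:
1. the caddy is lowered astride the bar, within 20 mm of sitting on it, while still held (x of caddy_handle in the frame of rail_mid between -0.02 and 0.02 m and y of caddy_handle in the frame of rail_mid between -0.05 and 0.05 m and z of caddy_handle in the frame of rail_mid between 0.02 and 0.061 m and contact force between the fingers and caddy above 0.5 N), for 0.05 s.
At the end, for the whole second after the job is handed in: The caddy hangs still on the bar, the bar in its tunnel: grip centre within 20 mm sideways of the bar, 50 mm along it from the middle, 25 to 50 mm above its centre line; tunnel within 0.4 rad of the bar, caddy within 0.3 rad of upright (x of caddy_handle in the frame of rail_mid between -0.02 and 0.02 m and y of caddy_handle in the frame of rail_mid between -0.05 and 0.05 m and z of caddy_handle in the frame of rail_mid between 0.025 and 0.05 m and angle between the y axis of caddy_handle and the y axis of rail_mid, either way round below 0.4 rad and angle between caddy_handle's own z axis and vertical below 0.3 rad and contact force between caddy and stand above 0.3 N and linear speed of caddy below 0.03 m/s); the robot touches nothing.
It fails at once if the plain saddle is moved more than 30 mm (distance of plain_handle from where it was at the start of the episode above 0.03 m).
It also fails if it takes over 43 s, if anything falls off the work surface, if the arm or the gripper's body presses on something with over 40 N, if the wrist force passes 120 N, or if a joint passes its speed limit or range.

## Working session

There is one attempt and no reset: what is moved stays moved. The work goes in short steps, Python scripts to look and compute and a tool call to move; the robot and the scene stay as the last step left them, time stands still between calls to the robot, and variables do not carry over. Pictures are saved under pics/ and viewed, at most 10 in all, crops included, and the job is handed in when it is done.

Besides the shell and the picture viewer there is one more tool, called after "Request:" by a JSON object that holds its "fn" and its "kwargs". arm_command: Moves the arm, as the interface text tells. Its arguments: {"type":"object","properties":{"plan":{"type":"string"},"gripper":{"type":"number"}},"required":["plan"]}

```bash
mkdir -p pics; ls; cat > h.py <<'E'
import numpy as np,cv2
from plant import *
def save(name,s): cv2.imwrite('pics/'+name,s['frame'][:,:,::-1])
def cloud(s):
    z=s['z_map'].astype(float);f=210/np.tan(np.radians(s['fov_y'])/2)
    v,u=np.mgrid[:420,:560]
    P=np.stack([(u-s['cx'])/f*z,(v-s['cy'])/f*z,z],-1)
    W=(P-np.array(s['t']))@np.array(s['R']); W[z==0]=np.nan
    return W
E
python3 - <<'E'
from h import *
t=snapshot('top');s=snapshot('side')
cv2.imwrite('pics/a.png',cv2.resize(np.vstack([t['frame'],s['frame']])[:,:,::-1],(400,600)))
save('top.png',t);save('side.png',s)
np.savez('top.npz',W=cloud(t),f=t['frame']);np.savez('side.npz',W=cloud(s),f=s['frame'])
print(t['R'],t['t'],s['R'],s['t'],tcp_to_grasp);print(get_state())
E
```

```text
pics
[[-0.00222114 -0.99998697  0.00459531]
 [-0.9953987   0.0017707  -0.09580343]
 [ 0.09579405 -0.00478696 -0.99538967]] [-12.09501604 498.0132275  956.07632236] [[ 0.9290863  -0.36971236 -0.01055541]
 [-0.25573904 -0.62153095 -0.74047068]
 [ 0.26720065  0.69066059 -0.67200578]] [-463.50661211  194.5179448   817.73652009] 18.700000000000003
{'t': 0.1, 'q': array([ 1.22202084e+00,  2.38715675e-01, -1.41491415e-02,  1.31920937e+00,
        1.06040414e-05,  1.57080449e+00]), 'qvel': array([ 0.00217726,  0.00061689, -0.00013721,  0.00119104,  0.00016718,
       -0.00046953]), 'joint_torque': array([ 3.27497321e-05, -5.39719391e+01,  3.46998417e+01,  1.33725861e-02,
       -4.52745689e-05, -5.06696040e-06]), 'ee_pos': array([179.28860416, 493.04629654, 230.75270093]), 'tcp_rot': array([-5.45054911e-01, -3.09371250e+00,  1.97378504e-03]), 'wrist_force': array([-0.0561122 ,  0.59701395,  0.13104289]), 'moment': array([-0.03034763,  0.02369064, -0.01270345]), 'gripper_force': 0.0, 'grip_width': 85.24044074419277}
```

View pics/top.png

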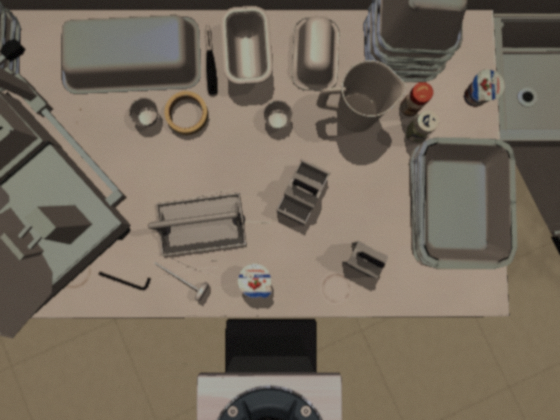

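View pics/side.png

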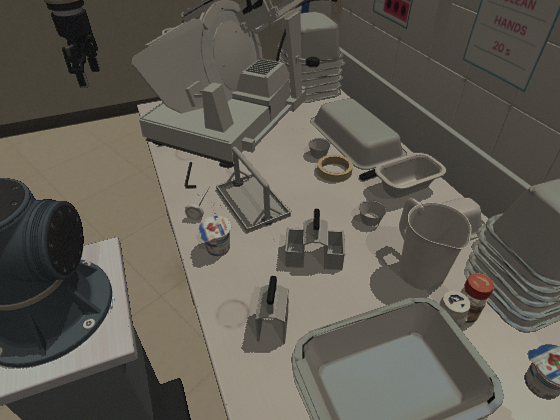

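The top view shows the caddy at about (303,193), its black grip at (305,187), the plain saddle at (365,262), and the stand at (200,224) with its bar running from (152,224) to (243,215). The side view agrees: caddy (316,240), plain saddle (270,310), stand (253,190).

```bash
python3 - <<'E'
from h import *
for n,boxes in (('top',dict(caddy=(270,155,335,235),plain=(335,235,395,290),rail=(140,185,255,265))),('side',dict(caddy=(280,200,350,275),plain=(240,265,300,355),rail=(210,140,295,235)))):
    d=np.load(n+'.npz');W=d['W'];f=d['f'].astype(int)
    for k,(a,b,c,e) in boxes.items():
        w=W[b:e,a:c];g=f[b:e,a:c]
        z=w[...,2]
        m=(z>103)&(z<128)
        if k!='rail': m&=(g.max(-1)<60)
        p=w[m]
        if len(p)<5: print(n,k,len(p));continue
        r=cv2.minAreaRect(p[:,:2].astype(np.float32))
        l=cv2.fitLine(p[:,:2].astype(np.float32),cv2.DIST_HUBER,0,.01,.01).ravel()
        print(n,k,len(p),'med',np.median(p,0).round(1),'zmax',np.percentile(p[:,2],[5,50,95]).round(1),'rect',r,'dir',np.degrees(np.arctan2(l[1],l[0])).round(1))
        m=(z>8)&(z<25) if k=='rail' else (z>20)&(z<130); p=w[m]
        print('   body',len(p),cv2.minAreaRect(p[:,:2].astype(np.float32)), 'z',np.percentile(z[np.isfinite(z)],[1,5,99]).round(1))
E
```

```text
top caddy 134 med [551.4 -72.5 119.9] zmax [114.1 119.9 122.4] rect ((551.5608520507812, -73.03462219238281), (51.703338623046875, 9.646992683410645), 63.56435012817383) dir 63.3
   body 1242 ((553.4830322265625, -73.0488510131836), (72.5239486694336, 126.25528717041016), 63.545562744140625) z [ -4.7  -3.4 120.2]
top plain 147 med [ 404.2 -202.8  119.8] zmax [113.5 119.8 122.9] rect ((404.0690612792969, -203.4175567626953), (53.118404388427734, 10.096599578857422), 61.742923736572266) dir 62.4
   body 913 ((403.9143371582031, -204.8441162109375), (71.47474670410156, 53.63560104370117), 62.21152877807617) z [ -5.1  -3.6 121.2]
top rail 620 med [484.9 154.1 117.4] zmax [112.9 117.4 120.4] rect ((485.019775390625, 153.88446044921875), (14.438251495361328, 181.9412841796875), 7.60193395614624) dir -82.4
   body 650 ((476.55438232421875, 157.8439483642578), (136.90780639648438, 204.67514038085938), 8.215364456176758) z [ -4.   -2.7 119.4]
side caddy 122 med [548.9 -83.6 119.7] zmax [108.9 119.7 121.5] rect ((551.739990234375, -77.32230377197266), (56.3647575378418, 11.083770751953125), 61.85375213623047) dir 64.1
   body 1501 ((552.3138427734375, -76.23214721679688), (73.49388122558594, 125.63285064697266), 63.82527160644531) z [ -3.1  -2.3 119.9]
side plain 203 med [ 401.8 -213.1  119.8] zmax [112.6 119.8 122.1] rect ((403.7603454589844, -208.23684692382812), (56.665992736816406, 11.714008331298828), 62.15811538696289) dir 62.2
   body 1256 ((393.4184875488281, -247.4380645751953), (162.22154235839844, 65.1572494506836), 76.21307373046875) z [ -3.3  -2.4 120.6]
side rail 324 med [484.2 137.6 116.9] zmax [109.4 116.9 119.6] rect ((483.7614440917969, 150.4308319091797), (14.101753234863281, 181.03250122070312), 7.51596736907959) dir -82.0
   body 617 ((476.6551208496094, 210.6728515625), (121.20039367675781, 318.3195495605469), 7.655191421508789) z [ -3.3  -2.3 118.2]
```

```bash
cat >> h.py <<'E'
from scipy.spatial.transform import Rotation as Ro
def go(p,yaw=None):
    """shift (tool axes, m) to bring TCP to p; turn to bring tool y to world heading yaw (deg, mod 180)"""
    s=get_state();R=Ro.from_rotvec(s['tcp_rot']).as_matrix()
    sh=R.T@(np.array(p)-s['ee_pos'])/1000
    cur=np.degrees(np.arctan2(R[1,1],R[0,1]))
    print('tool y heading',cur.round(2),'tool x',R[:,0].round(3),'shift',sh.round(4),end=' ')
    if yaw is not None:
        d=(cur-yaw+90)%180-90; print('turn',np.radians(d).round(4),end='')
    print()
E
python3 - <<'E'
from h import *
go((250,330,260),-26.5);go((551.5,-75,240),-26.5)
W=np.load('top.npz')['W']
m=np.nan_to_num(W[...,2])>150
for y in range(-100,600,100):
    k=m&(abs(W[...,1]-y)<50); 
    if k.sum(): print(y,'xmin',W[k][:,0].min().round(),'zmax',W[k][:,2].max().round())
E
```

```text
tool y heading 70.02 tool x [-0.94   0.342  0.   ] shift [-0.1222 -0.1291 -0.0291] turn -1.4571
tool y heading 70.02 tool x [-0.94   0.342  0.   ] shift [-0.5439 -0.4067 -0.0087] turn -1.4571
-100 xmin 722.0 zmax 154.0
0 xmin 109.0 zmax 189.0
400 xmin 285.0 zmax 318.0
500 xmin 372.0 zmax 252.0
```

Request:
{"fn": "arm_command", "kwargs": {"plan": "-0.014 -0.032 -0.004 0.1;-0.028 -0.064 -0.008 0.2;-0.042 -0.096 -0.012 0.3;-0.056 -0.128 -0.016 0.4;-0.069 -0.159 -0.019 0.5;-0.14 -0.19 -0.019 0.65;-0.2 -0.22 -0.019 0.8;-0.26 -0.25 -0.019 0.95;-0.32 -0.28 -0.019 1.1;-0.38 -0.32 -0.019 1.25;-0.44 -0.35 -0.019 1.4;-0.5 -0.38 -0.019 1.55", "gripper": 100}}

```text
t: 1.3
ee_pos: [429.9, 63.0, 250.3]
tcp_rot: [-2.56, -1.82, -0.0]
wrist_force: [1.6, 0.9, 0.3]
grip_width: 85.4
gripper_force: 0.0
```

```bash
python3 - <<'E'
from h import *
go((551.5,-75,210),-26.5);print(get_state()['q'])
E
```

```text
tool y heading -19.18 tool x [0.328 0.945 0.   ] shift [-0.0904  0.1602  0.0403] turn 0.1278
[ 1.45407524e-01  7.63969817e-02 -1.63759069e-01  1.33058502e+00
  5.94416115e-05  2.05087484e+00]
```

Request:
{"fn": "arm_command", "kwargs": {"plan": "-0.02 0.032 0.008 0.03;-0.04 0.064 0.016 0.06;-0.06 0.096 0.024 0.09;-0.08 0.128 0.032 0.12;-0.09 0.16 0.04 0.128;-0.09 0.16 0.04 0.128;-0.09 0.16 0.04 0.128"}}

```text
t: 2.0
ee_pos: [551.1, -72.0, 209.4]
tcp_rot: [-2.666, -1.66, 0.003]
wrist_force: [-0.6, -0.3, 1.0]
grip_width: 85.5
gripper_force: 0.0
```

```bash
python3 - <<'E'
from h import *
s=snapshot('wrist');save('w1.png',s)
W=cloud(s);f=s['frame'].astype(int)
m=(W[...,2]>100)&(W[...,2]<130)&(f.max(-1)<60)&(np.hypot(W[...,0]-551,W[...,1]+75)<45)
p=W[m].astype(np.float32);print(len(p),cv2.minAreaRect(p[:,:2]),np.percentile(p,[5,50,95],axis=0).round(1))
go((551.5,-75,96),-26.5);print(get_state()['q'])
E
```

```text
Traceback (most recent call last):
cv2.error: OpenCV(4.12.0) /io/opencv/modules/imgproc/src/convhull.cpp:143: error: (-215:Assertion failed) total >= 0 && (depth == CV_32F || depth == CV_32S) in function 'convexHull'
```

View pics/w1.png

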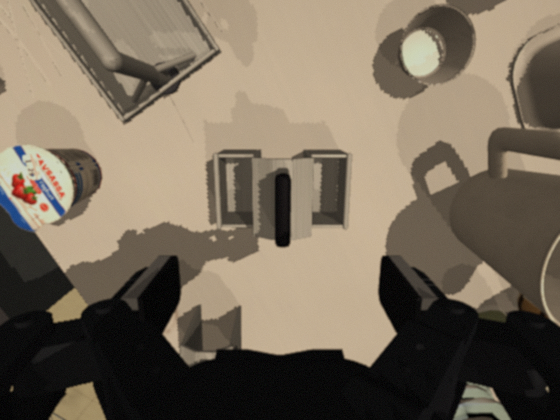

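The wrist view shows the caddy square-on, with its grip upright at (283,208) and the fingers centred at about column 280.

```bash
python3 - <<'E'
from h import *
s=snapshot('wrist')
W=cloud(s);f=s['frame'].astype(int)
m=np.zeros((420,560),np.uint8);m[165:250,265:300]=(f.max(-1)<60)[165:250,265:300]
print(m.sum(),W[190:230:20,283].round(1))
c=cv2.minAreaRect(np.argwhere(m)[:,::-1].astype(np.float32));print(c)
fl=210/np.tan(np.radians(s['fov_y'])/2);R=np.array(s['R']);t=np.array(s['t'])
C=-R.T@t
def ray(u,v,z):
    d=R.T@np.array([(u-s['cx'])/fl,(v-s['cy'])/fl,1]);return C+d*(z-C[2])/d[2]
print(C.round(1),ray(283.,174,121).round(1),ray(283,244,121).round(1),ray(*c[0],121).round(1),ray(215,150,50),ray(348,226,50))
go((551.5,-75,96),-26.5);print(get_state()['ee_pos'])
E
```

```text
1118 [[561.8 -59.3 120.8]
 [555.2 -72.8 119.8]]
((282.5, 209.5), (73.0, 15.0), 90.0)
[581.4 -12.9 351.6] [566.8 -48.9 121. ] [543.8 -96.1 121. ] [555.2 -72.  121. ] [516.85105845 -13.30934737  50.        ] [ 596.29350997 -132.61666317   50.        ]
tool y heading -26.1 tool x [ 0.44   0.898 -0.   ] shift [-0.0031  0.0024  0.1143] turn 0.007
[550.7856057  -71.14811762 210.33917986]
```

Request:
{"fn": "arm_command", "kwargs": {"plan": "0 0.003 0.02 0.005;0 0.003 0.045 0.005;0 0.003 0.07 0.005;0 0.003 0.09 0.005;0 0.003 0.105 0.005;0 0.003 0.114 0.005;0 0.003 0.114 0.005;0 0.003 0.114 0.005"}}

```text
t: 2.9
ee_pos: [554.4, -72.7, 97.2]
tcp_rot: [2.669, 1.656, 0.001]
wrist_force: [0.3, -0.2, 0.2]
grip_width: 85.5
gripper_force: 0.0
```

Request:
{"fn": "arm_command", "kwargs": {"plan": "0 0 0 0;0 0 0 0;0 0 0 0;0 0 0 0;0 0 0 0;0 0 0 0;0 0 0 0;0 0 0 0;0 0 0 0;0 0 0 0", "gripper": 0}}

```text
t: 3.9
ee_pos: [554.1, -73.0, 96.3]
tcp_rot: [-2.67, -1.655, 0.0]
wrist_force: [-0.8, 0.4, 1.1]
grip_width: 10.9
gripper_force: 62.2
```

```bash
python3 - <<'E'
from h import *
save('s2.png',snapshot('side'));print(get_state())
E
```

```text
{'t': 3.95, 'q': array([-1.30946481e-01,  3.72728534e-01, -1.78739373e-01,  1.01954201e+00,
       -6.96198117e-05,  1.90081203e+00]), 'qvel': array([ 6.84602227e-04,  8.74235944e-05, -1.75108604e-05, -5.48888348e-04,
       -6.14424196e-04, -2.73062046e-03]), 'joint_torque': array([-2.35293796e-01, -6.03043127e+01,  3.16611493e+01, -5.91370314e-01,
       -1.20483530e-01, -2.85823422e-03]), 'ee_pos': array([554.12534013, -72.99990444,  96.30705902]), 'tcp_rot': array([-2.67010905e+00, -1.65517689e+00,  3.28887328e-04]), 'wrist_force': array([-1.42747848,  0.2137584 ,  1.10474055]), 'moment': array([ 0.09961485,  0.26789997, -0.02211694]), 'gripper_force': 62.20559477806091, 'grip_width': 10.893461077813402}
```

View pics/s2.png

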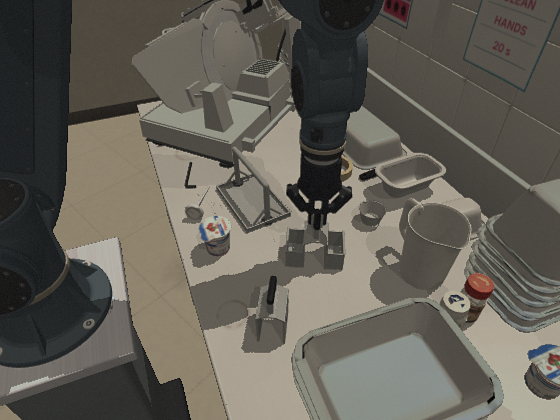

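The grip is held (10.9 mm, 62 N). Next I lift the caddy straight up.

Request:
{"fn": "arm_command", "kwargs": {"plan": "0 0 -0.005 0;0 0 -0.015 0;0 0 -0.03 0;0 0 -0.05 0;0 0 -0.07 0;0 0 -0.09 0;0 0 -0.11 0;0 0 -0.13 0;0 0 -0.145 0;0 0 -0.155 0;0 0 -0.16 0;0 0 -0.16 0"}}

```text
t: 5.15
ee_pos: [554.4, -73.0, 256.8]
tcp_rot: [2.67, 1.655, 0.001]
wrist_force: [0.2, -0.3, -2.1]
grip_width: 11.1
gripper_force: 61.8
```

```bash
python3 - <<'E'
from h import *
go((484.5,152,256),7.6);print(get_state()['wrist_force'],get_state()['grip_width'])
E
```

```text
tool y heading -26.42 tool x [0.445 0.896 0.   ] shift [ 0.1704 -0.1628  0.0007] turn -0.5937
[ 0.2159519  -0.27162042 -2.10563346] 11.05544601341196
```

Request:
{"fn": "arm_command", "kwargs": {"plan": "0.008 -0.008 0 -0.03;0.025 -0.024 0 -0.09;0.045 -0.043 0 -0.16;0.065 -0.062 0 -0.23;0.085 -0.081 0 -0.3;0.105 -0.1 0 -0.37;0.125 -0.12 0 -0.44;0.145 -0.138 0 -0.51;0.16 -0.152 0 -0.56;0.168 -0.16 0 -0.584;0.17 -0.163 0 -0.594;0.17 -0.163 0 -0.594"}}

```text
t: 6.35
ee_pos: [483.5, 151.8, 256.0]
tcp_rot: [-2.068, -2.365, 0.001]
wrist_force: [-0.7, 0.1, -1.5]
grip_width: 10.7
gripper_force: 61.8
```

```bash
python3 - <<'E'
from h import *
s=snapshot('wrist');save('w3.png',s);save('s3.png',snapshot('side'))
go((484.5,152,256),7.6)
E
```

```text
tool y heading 7.56 tool x [-0.132  0.991 -0.   ] shift [0.0008 0.0007 0.0001] turn -0.0007
```

View pics/w3.png

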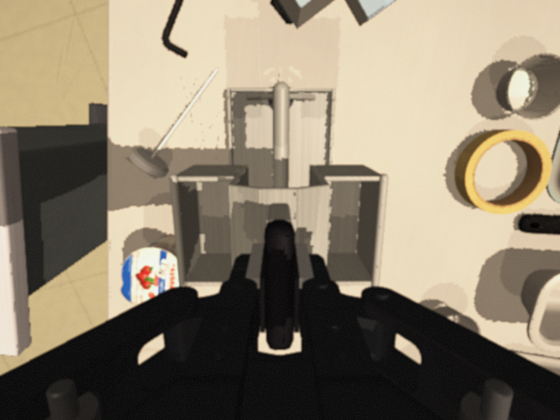

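View pics/s3.png

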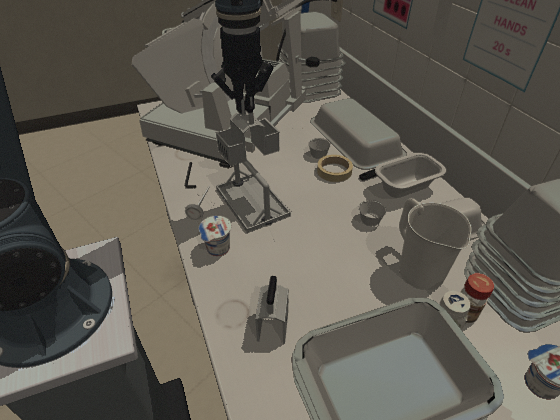

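Wrist view: the bar is at column 281, the tunnel's centre at 281 and the grip at 279, all parallel. The side view shows the caddy upright above the bar. Next I lower it.

Request:
{"fn": "arm_command", "kwargs": {"plan": "0 0.001 0.01 0;0 0.001 0.025 0;0 0.001 0.04 0;0 0.001 0.055 0;0 0.001 0.07 0;0 0.001 0.08 0;0 0.001 0.09 0;0 0.001 0.1 0;0 0.001 0.107 0;0 0.001 0.112 0;0 0.001 0.115 0;0 0.001 0.115 0"}}

```text
t: 7.65
ee_pos: [484.8, 151.9, 141.1]
tcp_rot: [-2.069, -2.364, 0.001]
wrist_force: [0.0, -1.0, -2.7]
grip_width: 10.9
gripper_force: 61.8
```

Request:
{"fn": "arm_command", "kwargs": {"plan": "0 0 0.002 0;0 0 0.003 0;0 0 0.004 0;0 0 0.004 0"}}

```text
t: 8.05
ee_pos: [484.9, 151.9, 137.3]
tcp_rot: [2.069, 2.364, -0.0]
wrist_force: [-0.0, -0.2, -2.0]
grip_width: 10.6
gripper_force: 61.8
```

```bash
python3 - <<'E'
from h import *
s=snapshot('side');cv2.imwrite('pics/s4.png',cv2.resize(s['frame'][60:260,150:360,::-1],(630,600)))
g=get_state();print(g['ee_pos'],g['wrist_force'],g['moment'],g['grip_width'])
E
```

```text
[484.87816524 151.8830482  137.32869381] [-0.17823511  0.06182945 -1.47955003] [-0.02964276 -0.00741333 -0.03681456] 10.98109011554784
```

View pics/s4.png

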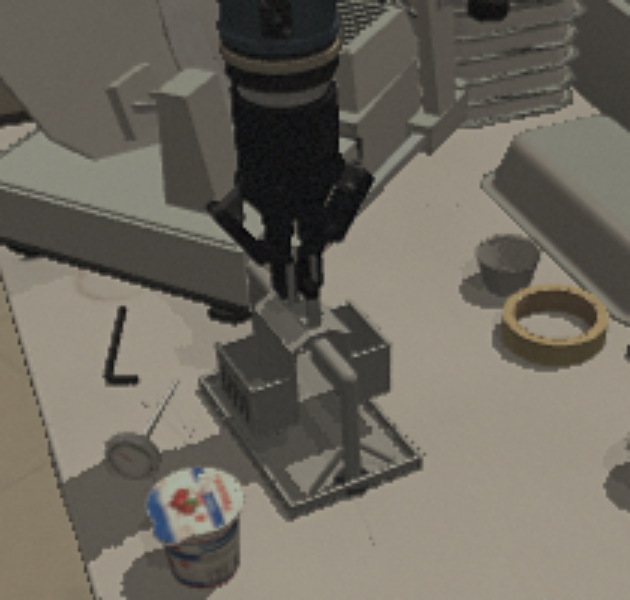

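The caddy is astride the bar, roof just above it at about (310,335), one pocket on each side. I'll lower in small steps until there is contact.

Request:
{"fn": "arm_command", "kwargs": {"plan": "0 0 0.001 0;0 0 0.0015 0;0 0 0.0015 0;0 0 0.0015 0"}}

```text
t: 8.5
ee_pos: [484.9, 151.9, 135.8]
tcp_rot: [2.069, 2.364, -0.0]
wrist_force: [0.3, 0.1, -2.2]
grip_width: 10.5
gripper_force: 61.8
```

Request:
{"fn": "arm_command", "kwargs": {"plan": "0 0 0.0005 0;0 0 0.001 0;0 0 0.001 0;0 0 0.001 0"}}

```text
t: 8.9
ee_pos: [485.0, 151.9, 135.0]
tcp_rot: [2.069, 2.364, 0.0]
wrist_force: [-1.5, -0.8, 2.3]
grip_width: 10.8
gripper_force: 62.3
```

It has made contact (+2.3 N) at the expected height of 135 mm, so I release.

Request:
{"fn": "arm_command", "kwargs": {"plan": "0 0 0 0;0 0 0 0;0 0 0 0;0 0 0 0;0 0 0 0;0 0 0 0;0 0 0 0;0 0 0 0", "gripper": 60}}

```text
t: 9.7
ee_pos: [484.9, 151.9, 134.8]
tcp_rot: [2.069, 2.364, -0.0]
wrist_force: [0.8, -0.5, -0.1]
grip_width: 51.2
gripper_force: 0.0
```

Request:
{"fn": "arm_command", "kwargs": {"plan": "0 0 -0.005 0;0 0 -0.015 0;0 0 -0.03 0;0 0 -0.05 0;0 0 -0.07 0;0 0 -0.09 0;0 0 -0.11 0;0 0 -0.125 0;0 0 -0.13 0;0 0 -0.13 0;0 0 -0.13 0;0 0 -0.13 0"}}

```text
t: 10.9
ee_pos: [484.5, 151.8, 264.0]
tcp_rot: [-2.068, -2.364, 0.002]
wrist_force: [-0.5, -0.0, -0.6]
grip_width: 51.0
gripper_force: 0.0
```

```bash
python3 - <<'E'
from h import *
s=snapshot('side');cv2.imwrite('pics/s5.png',cv2.resize(s['frame'][60:260,150:360,::-1],(630,600)))
for n,s in (('side',s),('wrist',snapshot('wrist'))):
    W=cloud(s);f=s['frame'].astype(int)
    m=(W[...,2]>145)&(W[...,2]<168)&(f.max(-1)<60)&(np.hypot(W[...,0]-485,W[...,1]-152)<45)
    p=W[m].astype(np.float32);print(n,len(p))
    if len(p)>5: print(cv2.minAreaRect(p[:,:2]),np.percentile(p,[5,50,95],axis=0).round(1))
print(get_state()['wrist_force'],get_state()['ee_pos'])
E
```

```text
side 102Traceback (most recent call last):
  File "<stdin>", line 7, in <module>
cv2.error: OpenCV(4.12.0) /io/opencv/modules/imgproc/src/convhull.cpp:143: error: (-215:Assertion failed) total >= 0 && (depth == CV_32F || depth == CV_32S) in function 'convexHull'
```

View pics/s5.png

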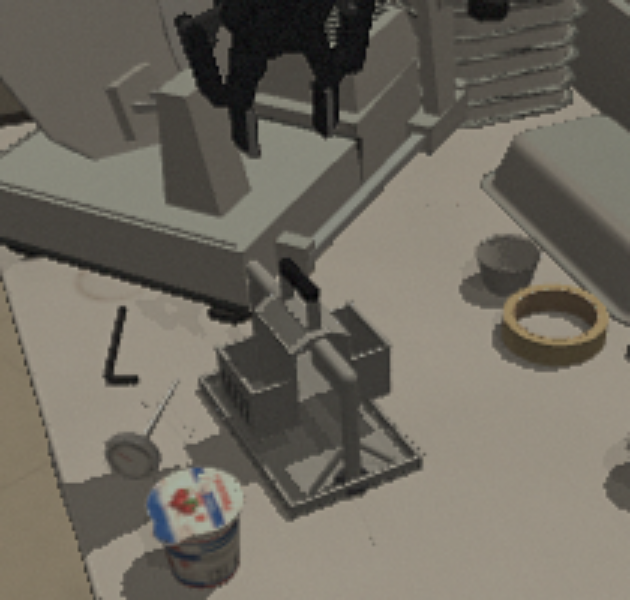

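The caddy hangs level on the bar, with its grip at (298,280), a pocket on each side and the gripper clear. I let it settle, check that it is still, and hand in.

Request:
{"fn": "arm_command", "kwargs": {"plan": "0 0 0 0;0 0 0 0;0 0 0 0;0 0 0 0;0 0 0 0;0 0 0 0;0 0 0 0;0 0 0 0;0 0 0 0;0 0 0 0"}}

```text
t: 12.0
ee_pos: [484.9, 151.9, 264.8]
tcp_rot: [2.069, 2.364, -0.0]
wrist_force: [0.7, -0.6, 0.7]
grip_width: 50.9
gripper_force: 0.0
```

```bash
python3 - <<'E'
from h import *
for i in range(2):
    s=snapshot('side');W=cloud(s);f=s['frame'].astype(int)
    p=W[(W[...,2]>145)&(W[...,2]<168)&(f.max(-1)<60)&(np.hypot(W[...,0]-485,W[...,1]-152)<45)]
    print(len(p),np.percentile(p,[5,50,95],axis=0).round(1).tolist())
r=close_job();print(r)
E
```

```text
102 [[478.4, 121.0, 149.5], [484.0, 143.5, 157.9], [490.8, 169.3, 160.6]]
101 [[478.3, 121.3, 150.2], [483.8, 144.0, 157.7], [491.0, 168.3, 160.5]]
the job is handed in; nothing more can be done
None
```

The sponge caddy hangs level and still astride the bar, one pocket on each side, with the gripper clear of it; the plain saddle was not touched, and the job was handed in at about 12 s (no verdict was returned).

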